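# Switch on the microscope power unit in order

## Robot

A 7-joint arm with a two-finger parallel gripper is mounted at the origin on the work surface; the furniture and walls round the work are solid. World frame = base frame: x ahead of the robot, y to its left, z up, the work surface at z = 0. Lengths are in m, angles in rad, forces in N, time in s.
With the tool pointing down it reaches from about 0.425 to 0.875 m from the base axis. Payload 8.4 kg.
Tool frame: the origin (TCP) lies where the fingers leave the gripper's body, on its centre line; the fingertips stand 73 mm ahead of it and the grasp point (between the pads) lies 54 mm ahead of it; z points along the fingers, y is the line along which they close (so a half turn about z gives the same grasp; the last joint's range is limited). The gripper opens to 85 mm and grips with 20 to 120 N. Pads are 22 mm wide; open, the fingers measure 114 mm over their backs; the gripper's body (76 mm by 85 mm) begins 54 mm behind the grasp point. The pads swing forward as they close: fully open they stand 13 mm farther back than shut.
Start: joints at [-1.402, 0.333, 0.04, 1.465, -0.013, 1.343, -0.059], TCP at [0.172, 0.627, 0.304] pointing down, gripper open.
Joint ranges: [-2.58, 2.58], [-0.38, 2.09], [-1.3, 1.39], [0.25, 2.4], [-1.5, 4.64], [0.08, 2.09], [-2.65, 2.65]. Speed limits (rad/s): [2.22, 2.22, 2.79, 2.79, 3.14, 3.14, 3.14].

## Interface

Orientations are given as a unit quaternion [x, y, z, w].
In Python, from workcell import get_state, get_image, get_calibration, finish_job gives the robot as it stands.
- The arm moves only by the tool arm_command, never from a script. Its argument "targets" is one flat list of numbers, 7 for each row, row after row: the turn, a rotation vector about the world's x, y, z in degrees, then the shift along the world's x, y, z in mm, then the opening, from 0 (shut) to 1 (fully open). A call has exactly 10 rows; each row is the pose to reach, as a shift and turn from the pose commanded when the call began; what a row does not reach only later rows make up. A row lasts 1/12 s, in which the tool goes at most 41.7 mm and 7.16 degrees, less where a joint would pass 70% of its speed; a pose out of reach is approached as far as the arm can. A call with a gripper value outside its range is refused whole. The fingers move at their own pace and stop on an object; "grip_force" is the grip in N (left out, the last holds). Time passes only in rows, so rows that repeat a pose let the fingers close, or fill a call up. It gives the time, the measured TCP pose, the force, the opening and the grip force at its end, in the units of the state.
- get_state(): the state, without advancing time (a new reading comes with each control period).
- get_image(name): name is "scene" or "top" or "wrist"; returns the picture (480x640x3 uint8, red, green, blue); there is no depth.
- get_calibration(name): a dict with "intrinsics" (3x3 intrinsics, pixels), "view" (4x4, takes a point from world to camera coordinates). Camera axes: x right, y up, looking along -z (the intrinsics and any distortion apply to the point x, -y, -z); pixel columns grow to the right and rows downward; lengths in m; the calibration is good to about 2 mm. A picture is of the moment at which its call begins: read the wrist's pose just before it. get_calibration takes no time and is no camera call; for the wrist camera it gives the pose at the moment of the call.
- finish_job(): hands the job in; it is judged then, once.
The state is a dict: "clock": time; "q": joint angles; "joint_vel": joint speeds; "tau": joint torques, N m; "position": TCP position; "ee_rot": TCP orientation; "wrist_force": force on the tool from outside, world axes, zero at the start; "torque": the same for the moment, N m; "finger_gap": opening from 0.0 (shut) to 1.0 (fully open); "finger_force": force on a finger pad.
Only numpy, scipy, OpenCV 4.12 (cv2) and the standard library are available. Lean on these libraries where they do the work, as an engineer would, in place of code of your own. Each camera call takes 0.05 s, during which the arm holds its last target. There are 200 camera calls.

## Task

Switch on the microscope's power unit in its start-up order: with the fingertips press the green key, then the yellow key, then the blue key, each one fully down so that it stays in. Begin a key only when the one before it is fully down, do not press the red mushroom stop button, and leave the bottle, the cup and the tweezers beside the unit where they are.

Things in the scene. Friction and masses are not known exactly. Their poses are not given: they have to be found in the camera images.
- power_unit: grey power unit, fixed to the table, 200 mm deep (x) by 190 mm wide (y), black deck 36 mm above the table; along its back (+x) edge a 36 mm deep meter housing rises to 66 mm. Origin: centre of its underside at table height; x towards the back, z up. Four buttons stand on the deck at the corners of a 75 mm square centred on the origin; which colour is at which corner changes
- green_switch: the fixed round steel collar (43 mm across, 9 mm high) that carries the green key (flat-topped round cap, 30 mm across); origin: centre of its underside, on the deck of the power unit (36 mm above the table), z up
- green_top (a point): centre of the top face of the green key (flat-topped round cap, 30 mm across); moves down with it. Up, it is 57 mm above the table
- green_key (a joint): travel of the green key (flat-topped round cap, 30 mm across), m: 0 up (at the start), 0.007 fully down. It moves straight down against a steady 3 N of friction, has no spring and stays where it is left
- yellow_switch: the fixed round steel collar (43 mm across, 9 mm high) that carries the yellow key (flat-topped round cap, 30 mm across); origin: centre of its underside, on the deck of the power unit (36 mm above the table), z up
- yellow_top (a point): centre of the top face of the yellow key (flat-topped round cap, 30 mm across); moves down with it. Up, it is 57 mm above the table
- yellow_key (a joint): travel of the yellow key (flat-topped round cap, 30 mm across), m: 0 up (at the start), 0.007 fully down. It moves straight down against a steady 3 N of friction, has no spring and stays where it is left
- blue_switch: the fixed round steel collar (43 mm across, 9 mm high) that carries the blue key (flat-topped round cap, 30 mm across); origin: centre of its underside, on the deck of the power unit (36 mm above the table), z up
- blue_top (a point): centre of the top face of the blue key (flat-topped round cap, 30 mm across); moves down with it. Up, it is 57 mm above the table
- blue_key (a joint): travel of the blue key (flat-topped round cap, 30 mm across), m: 0 up (at the start), 0.007 fully down. It moves straight down against a steady 3 N of friction, has no spring and stays where it is left
- red_switch: the fixed round steel collar (43 mm across, 9 mm high) that carries the red stop button (mushroom head, 36 mm across, standing 11 mm higher than the keys); origin: centre of its underside, on the deck of the power unit (36 mm above the table), z up
- red_top (a point): centre of the top face of the red stop button (mushroom head, 36 mm across, standing 11 mm higher than the keys); moves down with it. Up, it is 68 mm above the table
- red_key (a joint): travel of the red stop button (mushroom head, 36 mm across, standing 11 mm higher than the keys), m: 0 up (at the start), 0.007 fully down. It moves straight down against a steady 3 N of friction, has no spring and stays where it is left
- oil_bottle: small brown dropper bottle with black cap, loose, 29 mm across, 62 mm tall, upright to the right of the unit; origin: centre of its underside
- sample_cup: white sample cup with blue lid, loose, 66 mm across, 62 mm tall, upright to the left of the unit; origin: centre of its underside
- tweezers: steel tweezers, loose, 122 mm long, 8 mm high, lying in front of the unit; origin: centre of their underside

How it is judged:
By the outcome, as a careful person would: the job done as asked, in the order asked, and still so for the second after the job is handed in, with the robot touching nothing.
It also fails if it takes over 32 s, if anything falls off the work surface, if the arm or the gripper's body presses on something with over 40 N, if the wrist force passes 120 N, or if a joint passes its speed limit or range.

## Working session

There is one attempt and no reset: what is moved stays moved. The work goes in short steps, Python scripts to look and compute and a tool call to move; the robot and the scene stay as the last step left them, time stands still between calls to the robot, and variables do not carry over. Pictures are saved under pics/ and viewed, at most 10 in all, crops included, and the job is handed in when it is done.

Besides the shell and the picture viewer there is one more tool, called after "Emit:" as name(argument=value, ...), one argument or row to a line, values as JSON. arm_command: Moves the arm, as the interface text tells. Its arguments: {"type":"object","properties":{"targets":{"type":"array","items":{"type":"number"}},"grip_force":{"type":"number"}},"required":["targets"]}

```bash
mkdir -p pics; python3 - <<'E'
from workcell import *
import cv2
s=get_state();print(s['clock'],s['position'],s['ee_rot'],s['finger_gap'])
for n in("top","scene"):
    im=get_image(n);c=get_calibration(n);print(n,c)
    cv2.imwrite(f'pics/{n}0.png',im[:,:,::-1])
E
```

```text
0.0 [0.17191762 0.62648582 0.30301287] [ 1.33525839e-01  9.91044995e-01 -8.14396765e-04 -6.84453455e-05] 1.0023581138920767
top {'intrinsics': array([[448.45118313,   0.        , 323.02184037],
       [  0.        , 448.45118313, 233.45060065],
       [  0.        ,   0.        ,   1.        ]]), 'view': array([[-0.01477516, -0.99973906,  0.01742138,  0.22662519],
       [ 0.99167664, -0.01242282,  0.12815271, -0.55193981],
       [-0.12790285,  0.01916985,  0.99160142, -0.87846861],
       [ 0.        ,  0.        ,  0.        ,  1.        ]])}
scene {'intrinsics': array([[577.33852275,   0.        , 308.65074002],
       [  0.        , 577.33852275, 237.83617953],
       [  0.        ,   0.        ,   1.        ]]), 'view': array([[ 0.75356743, -0.65722451, -0.01385902, -0.25105402],
       [ 0.48532868,  0.5420061 ,  0.6860652 , -0.44408945],
       [-0.44338719, -0.52372257,  0.72740805, -0.55248616],
       [ 0.        ,  0.        ,  0.        ,  1.        ]])}
```

View pics/top0.png

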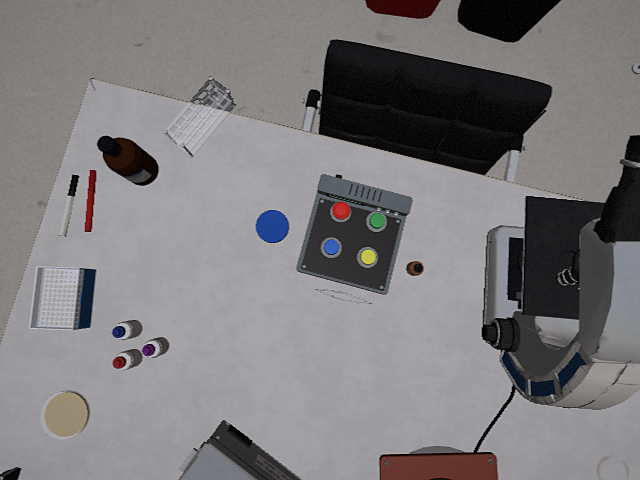

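View pics/scene0.png

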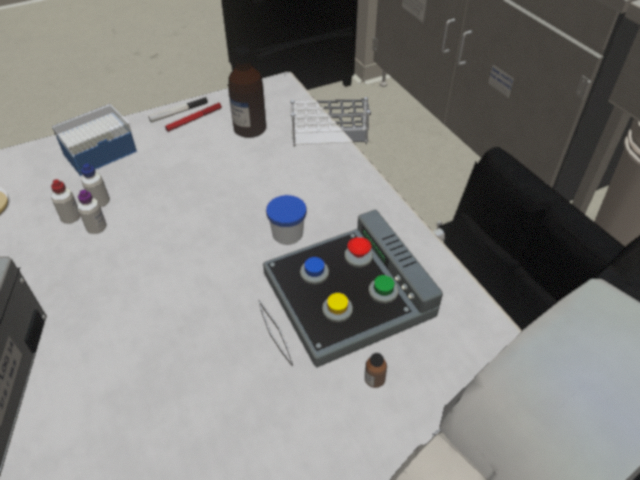

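The top view shows the unit with red at (341,211), green (376,221), yellow (368,257) and blue (331,247). The cup is at (272,226), the bottle at (415,268) and the tweezers at (343,296). The scene view shows the same layout: green (383,286), yellow (338,303), blue (315,268), red (359,247).

```bash
cat > h.py <<'E'
from workcell import *
import cv2,numpy as np
R={'green':[(50,80)],'yellow':[(25,34)],'blue':[(100,125)],'red':[(0,6),(174,180)]}
def blob(im,col,near,rad=25):
    h=cv2.cvtColor(im,cv2.COLOR_RGB2HSV);m=np.zeros(h.shape[:2],np.uint8)
    for a,b in R[col]: m|=cv2.inRange(h,(a,120,60),(b,255,255))
    w=np.zeros_like(m);cv2.circle(w,near,rad,255,-1);m&=w
    c=max(cv2.findContours(m,0,cv2.CHAIN_APPROX_NONE)[0],key=cv2.contourArea)
    (x,y),ax,_=cv2.fitEllipse(c);return (x,y),ax
def ray(px,c):
    K,V=c['intrinsics'],c['view']
    d=np.linalg.inv(K)@[px[0],px[1],1];d=V[:3,:3].T@(d*[1,-1,-1]);return -V[:3,:3].T@V[:3,3],d
def plane(px,c,z):
    o,d=ray(px,c);return o+d*(z-o[2])/d[2]
def tri(rs):
    A=0;b=0
    for o,d in rs:
        d=d/np.linalg.norm(d);P=np.eye(3)-np.outer(d,d);A=A+P;b=b+P@o
    return np.linalg.solve(A,b)
E
python3 - <<'E'
from h import *
N={'green':((376,221),(383,286)),'yellow':((368,257),(338,303)),'blue':((331,247),(315,268)),'red':((341,211),(359,247))}
T,S=get_calibration('top'),get_calibration('scene')
t,s=[cv2.imread(f'pics/{n}0.png')[:,:,::-1].copy() for n in('top','scene')]
np.set_printoptions(precision=4,suppress=True);Q={}
for k,(a,b) in N.items():
    p,ax=blob(t,k,a,14);q,ax2=blob(s,k,b,18);z=.068 if k=='red' else .057
    Q[k]=plane(p,T,z)
    print(k,p,ax,q,ax2,Q[k],plane(q,S,z),tri([ray(p,T),ray(q,S)]))
for a,b in('gy','yb','br','rg'):
    f={x[0]:Q[x] for x in Q};print(a,b,np.linalg.norm((f[a]-f[b])[:2]))
d=Q['green']-Q['yellow'];print('yaw',np.degrees(np.arctan2(d[1],d[0])))
print('bottle',plane((416,267),T,.062),'cup',plane((272,226),T,.062))
from scipy.spatial.transform import Rotation as Ro
print(Ro.from_quat(get_state()['ee_rot']).as_matrix())
E
```

```text
green (376.85540771484375, 220.4116668701172) (13.399596214294434, 13.546424865722656) (383.65069580078125, 284.0512390136719) (18.113353729248047, 19.504663467407227) [0.5768 0.1119 0.057 ] [0.5737 0.1118 0.057 ] [0.5762 0.1123 0.0549]
yellow (367.61724853515625, 256.45263671875) (13.440849304199219, 13.985516548156738) (337.248291015625, 301.09075927734375) (18.61066246032715, 21.357906341552734) [0.5051 0.1323 0.057 ] [0.5036 0.1336 0.057 ] [0.5043 0.1329 0.0574]
blue (330.93218994140625, 246.721435546875) (13.869131088256836, 14.144920349121094) (314.017822265625, 265.3736877441406) (19.019351959228516, 19.48166847229004) [0.5253 0.2043 0.057 ] [0.5228 0.2043 0.057 ] [0.5247 0.2048 0.0554]
red (340.9660339355469, 209.98252868652344) (16.589977264404297, 16.890714645385742) (358.8638610839844, 245.9499053955078) (18.797304153442383, 23.60213279724121) [0.5967 0.1837 0.068 ] [0.5917 0.1812 0.068 ] [0.5967 0.1841 0.0623]
g y 0.074520395528749
y b 0.07479735482525235
b r 0.07429562810541386
r g 0.07452969720440987
yaw -15.905589292159402
bottle [0.4828 0.0385 0.062 ] cup [0.5674 0.3199 0.062 ]
[[-0.9644  0.2646 -0.0003]
 [ 0.2646  0.9643 -0.0014]
 [-0.0001 -0.0014 -1.    ]]
```

The two views agree: button spacing is 74.5 mm (should be 75) and the heights match. The tool's y axis already lines up with the unit. I'll move above green with the fingers shut.

Emit:
arm_command(
  targets=[0,0,0,25,-32,0,0,0,0,0,50,-64,0,0,0,0,0,75,-96,0,0,0,0,0,100,-128,0,0,0,0,0,125,-160,0,0,0,0,0,150,-192,0,0,0,0,0,175,-224,0,0,0,0,0,200,-256,0,0,0,0,0,225,-288,0,0,0,0,0,250,-320,0,0],
  grip_force=40,
)

```text
clock: 0.93
position: [0.4227, 0.3048, 0.3038]
ee_rot: [0.133, 0.991, -0.0, -0.0]
wrist_force: [1.7, 0.7, -0.3]
finger_gap: 0.001
finger_force: 0.0
```

Emit:
arm_command(
  targets=[0,0,0,25,-32,0,0,0,0,0,50,-64,0,0,0,0,0,75,-96,0,0,0,0,0,100,-128,0,0,0,0,0,125,-160,-10,0,0,0,0,145,-182,-35,0,0,0,0,153,-194,-70,0,0,0,0,153,-194,-100,0,0,0,0,153,-194,-125,0,0,0,0,153,-194,-140,0],
)

```text
clock: 1.77
position: [0.5736, 0.112, 0.1604]
ee_rot: [0.134, 0.991, -0.001, -0.002]
wrist_force: [-0.7, 0.6, 0.3]
finger_gap: 0.0
finger_force: 0.0
```

```bash
python3 - <<'E'
from h import *
print(get_state()['position'])
for n,(y,x) in {'scene':(170,230),'top':(160,280)}.items():
    im=get_image(n)[y:y+150,x:x+200]
    cv2.imwrite(f'pics/{n}1.png',cv2.resize(im,None,fx=3,fy=3,interpolation=2)[:,:,::-1])
E
```

```text
[0.57358777 0.11196538 0.16039453]
```

View pics/scene1.png

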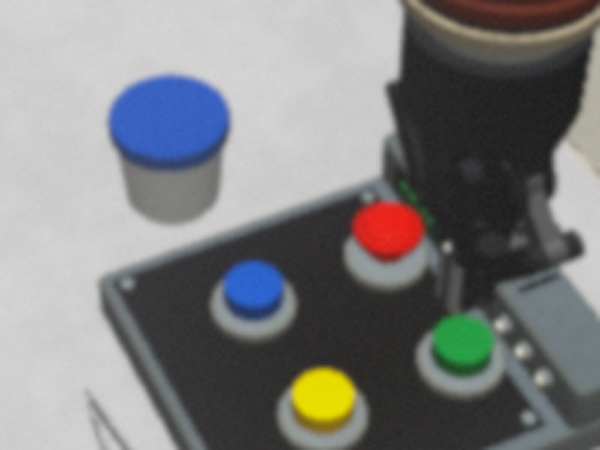

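The scene crop shows the fingertip at about crop (460,305), slightly above the green key, which is at (462,343). A finger knuckle sticks out towards the housing, so I'll check it from the top.

View pics/top1.png

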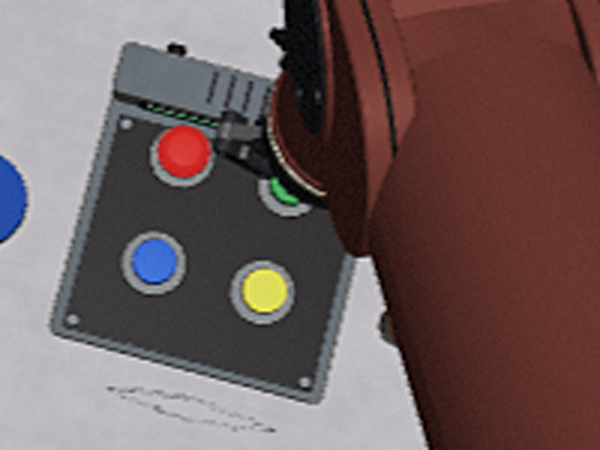

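```bash
python3 - <<'E'
from h import *
im=get_image('wrist');cv2.imwrite('pics/w1.png',im[:,:,::-1])
c=get_calibration('wrist');V=c['view'];print(-V[:3,:3].T@V[:3,3],V[:3,:3])
S=get_calibration('scene')
for z in (.057,.074,.087):
    p=S['view']@[.5736,.112,z,1];q=S['intrinsics']@(p[:3]*[1,-1,-1]);q=q/q[2];print(z,(q[0]-230)*3,(q[1]-170)*3)
E
```

```text
[0.50480742 0.13158195 0.23338194] [[ 0.26536698  0.96414564 -0.00188413]
 [-0.92607189  0.25434301 -0.27874808]
 [-0.26827454  0.07571538  0.96036241]]
0.057 460.425112607897 342.0149253758475
0.074 463.3423466453281 319.23649725767825
0.087 465.6338589181299 301.3438472617648
```

View pics/w1.png

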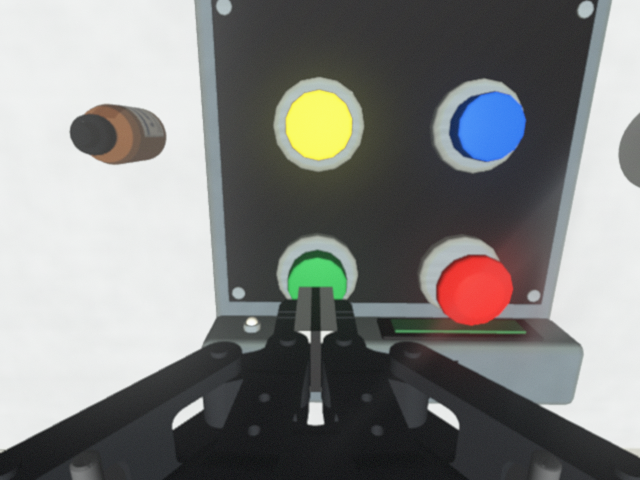

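Tool y is along the unit's y, the fingertips are centred on green, and the knuckles are well clear of red. The tip height matches TCP − 73 mm. Descending onto green.

Emit:
arm_command(
  targets=[0,0,0,2,0,-10,0,0,0,0,2,0,-20,0,0,0,0,2,0,-26,0,0,0,0,2,0,-30,0,0,0,0,2,0,-32,0,0,0,0,2,0,-34,0,0,0,0,2,0,-35,0,0,0,0,2,0,-36,0,0,0,0,2,0,-36,0,0,0,0,2,0,-36,0],
)

```text
clock: 2.75
position: [0.5771, 0.1128, 0.1281]
ee_rot: [0.133, 0.991, 0.0, 0.0]
wrist_force: [-0.7, 1.0, 1.5]
finger_gap: -0.004
finger_force: 0.4
```

Emit:
arm_command(
  targets=[0,0,0,0,0,-1,0,0,0,0,0,0,-2,0,0,0,0,0,0,-3,0,0,0,0,0,0,-4,0,0,0,0,0,0,-5,0,0,0,0,0,0,-6,0,0,0,0,0,0,-7,0,0,0,0,0,0,-7,0,0,0,0,0,0,-7,0,0,0,0,0,0,-7,0],
)

```text
clock: 3.58
position: [0.5773, 0.1128, 0.1226]
ee_rot: [0.134, 0.991, 0.001, 0.0]
wrist_force: [-7.2, -1.8, 20.9]
finger_gap: -0.001
finger_force: 10.4
```

The force is 21 N against 3 N of friction and the tip is at 49.6 mm (bottom is 50), so green is down. I'll push 1 mm more, lift, and go over to yellow.

Emit:
arm_command(
  targets=[0,0,0,0,0,-1,0,0,0,0,0,0,-1,0,0,0,0,0,0,15,0,0,0,0,0,0,35,0,0,0,0,-30,8,40,0,0,0,0,-60,16,40,0,0,0,0,-72,20,35,0,0,0,0,-72,20,25,0,0,0,0,-72,20,20,0,0,0,0,-72,20,20,0],
)

```text
clock: 4.42
position: [0.5049, 0.1324, 0.1396]
ee_rot: [0.134, 0.991, -0.001, -0.001]
wrist_force: [0.4, -0.1, -0.2]
finger_gap: 0.002
finger_force: 0.0
```

```bash
python3 - <<'E'
from h import *
s=get_state();print(s['position'],s['wrist_force'])
im=get_image('scene')
cv2.imwrite('pics/s2.png',cv2.resize(im[170:320,230:430],None,fx=3,fy=3,interpolation=2)[:,:,::-1])
S=get_calibration('scene')
try:
    q,ax=blob(im,'green',(383,286),18);print(q,ax,plane(q,S,.057),plane(q,S,.05))
except Exception as e:print(e)
E
```

```text
[0.50493801 0.13237386 0.13957439] [ 0.44147773 -0.13397987 -0.19153111]
(383.4543151855469, 286.16644287109375) (15.7205810546875, 18.34292221069336) [0.57073441 0.10928966 0.057     ] [0.57518727 0.11278858 0.05      ]
```

View pics/s2.png

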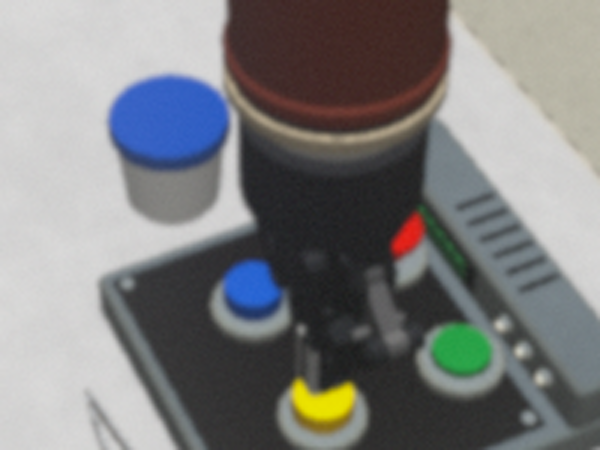

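Green is now flush in its collar, and its position fits a top at 50 mm. The tip is over yellow. Pressing yellow.

Emit:
arm_command(
  targets=[0,0,0,0,0,-7,0,0,0,0,0,0,-11,0,0,0,0,0,0,-13,0,0,0,0,0,0,-14,0,0,0,0,0,0,-15,0,0,0,0,0,0,-16,0,0,0,0,0,0,-17,0,0,0,0,0,0,-18,0,0,0,0,0,0,-19,0,0,0,0,0,0,-19,0],
)

```text
clock: 5.3
position: [0.5053, 0.1328, 0.1226]
ee_rot: [0.134, 0.991, 0.0, 0.0]
wrist_force: [-1.2, -2.4, 10.8]
finger_gap: -0.002
finger_force: 5.6
```

Emit:
arm_command(
  targets=[0,0,0,0,0,-1,0,0,0,0,0,0,-2,0,0,0,0,0,0,-2,0,0,0,0,0,0,-2,0,0,0,0,0,0,-2,0,0,0,0,0,0,-2,0,0,0,0,0,0,-2,0,0,0,0,0,0,-2,0,0,0,0,0,0,-2,0,0,0,0,0,0,-2,0],
)

```text
clock: 6.13
position: [0.5054, 0.1328, 0.1224]
ee_rot: [0.134, 0.991, 0.001, 0.0]
wrist_force: [-9.1, -5.8, 34.4]
finger_gap: -0.003
finger_force: 17.3
```

Emit:
arm_command(
  targets=[0,0,0,0,0,10,0,0,0,0,0,0,30,0,0,0,0,0,0,40,0,0,0,0,8,30,40,0,0,0,0,16,60,40,0,0,0,0,19,72,35,0,0,0,0,19,72,28,0,0,0,0,19,72,22,0,0,0,0,19,72,22,0,0,0,0,19,72,22,0],
)

```text
clock: 6.97
position: [0.5235, 0.2033, 0.1412]
ee_rot: [0.134, 0.991, -0.001, -0.001]
wrist_force: [0.1, -0.7, -0.1]
finger_gap: 0.005
finger_force: 0.0
```

```bash
python3 - <<'E'
from h import *
s=get_state();print(s['position'],s['wrist_force'])
im=get_image('scene')
cv2.imwrite('pics/s3.png',cv2.resize(im[170:320,230:430],None,fx=3,fy=3,interpolation=2)[:,:,::-1])
S=get_calibration('scene')
q,ax=blob(im,'yellow',(338,303),18);print(q,ax,plane(q,S,.057),plane(q,S,.05))
E
```

```text
[0.52353438 0.20325351 0.14117605] [ 0.10551543 -0.66228715 -0.07778352]
(337.1797180175781, 304.22296142578125) (18.101415634155273, 19.69485092163086) [0.4998635  0.12975019 0.057     ] [0.50354849 0.13347079 0.05      ]
```

View pics/s3.png

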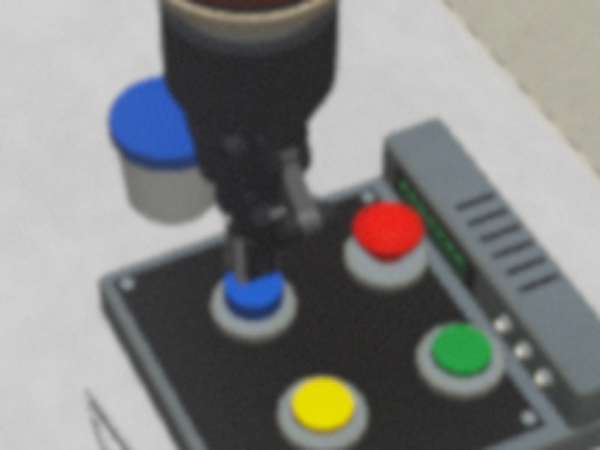

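Green and yellow are both flush, red is still up, and the tip is over blue. Pressing blue.

Emit:
arm_command(
  targets=[0,0,0,0,1,-8,0,0,0,0,0,1,-12,0,0,0,0,0,1,-14,0,0,0,0,0,1,-15,0,0,0,0,0,1,-16,0,0,0,0,0,1,-17,0,0,0,0,0,1,-18,0,0,0,0,0,1,-19,0,0,0,0,0,1,-20,0,0,0,0,0,1,-20,0],
)

```text
clock: 7.85
position: [0.5241, 0.2056, 0.1227]
ee_rot: [0.134, 0.991, 0.0, -0.0]
wrist_force: [-3.7, -3.6, 12.2]
finger_gap: -0.005
finger_force: 6.1
```

Emit:
arm_command(
  targets=[0,0,0,0,0,-1,0,0,0,0,0,0,-2,0,0,0,0,0,0,-2,0,0,0,0,0,0,-2,0,0,0,0,0,0,-2,0,0,0,0,0,0,-2,0,0,0,0,0,0,-2,0,0,0,0,0,0,-2,0,0,0,0,0,0,-2,0,0,0,0,0,0,-2,0],
)

```text
clock: 8.68
position: [0.5242, 0.2056, 0.1224]
ee_rot: [0.134, 0.991, 0.001, -0.0]
wrist_force: [-11.9, -6.5, 33.3]
finger_gap: 0.002
finger_force: 16.2
```

Emit:
arm_command(
  targets=[0,0,0,0,0,10,0,0,0,0,0,0,30,0,0,0,0,0,0,60,0,0,0,0,0,0,95,0,0,0,0,-25,0,125,0,0,0,0,-50,20,145,0,0,0,0,-70,50,150,0,0,0,0,-85,80,150,0,0,0,0,-90,100,150,0,0,0,0,-90,100,150,0],
)

```text
clock: 9.52
position: [0.4312, 0.311, 0.27]
ee_rot: [0.13, 0.992, 0.001, -0.0]
wrist_force: [-0.6, -0.2, -0.8]
finger_gap: -0.002
finger_force: 0.0
```

```bash
python3 - <<'E'
from h import *
s=get_state();print(s['position'],s['wrist_force'])
im=get_image('scene')
cv2.imwrite('pics/s4.png',cv2.resize(im[170:400,190:450],None,fx=2.3,fy=2.3,interpolation=2)[:,:,::-1])
S=get_calibration('scene')
q,ax=blob(im,'blue',(315,268),18);print(q,ax,plane(q,S,.057),plane(q,S,.05))
E
```

```text
[0.43121235 0.31103168 0.26997189] [-0.5656516  -0.22017484 -0.79532095]
(314.0026550292969, 267.54937744140625) (15.848722457885742, 18.25532341003418) [0.52003055 0.20112315 0.057     ] [0.52393404 0.20561704 0.05      ]
```

View pics/s4.png

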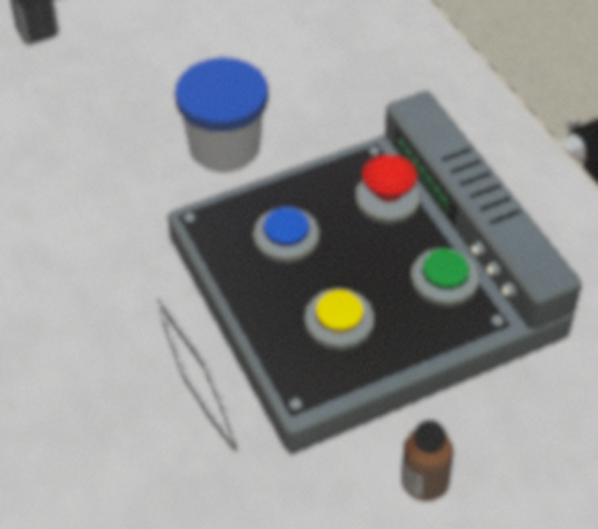

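All three keys are down, red is up, and the cup, bottle and tweezers haven't moved.

```bash
python3 -c "
from workcell import *
print(finish_job())"
```

```text
the job is handed in; nothing more can be done
None
```

I pressed the green, yellow and blue keys fully down in that order and handed the job in at about 9.6 s. The red stop button is untouched, and the bottle, cup and tweezers are where they were.

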